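# Park the receiving tray under the column on its clicking swivel base

### The job

Turn the clicking swivel base of the column stand until the open mouth of its lane faces the brass marker on the foot and it sits in that click, and slide the steel tray along the lane, between the pillars and under the column's outlet, until it is fully home against the end stop with its handle at the mouth. Do not hit the glass column, and leave all the other glassware standing where it is.

Things in the scene. Friction and masses are not known exactly. Their poses are not given: they have to be found in the camera images.
- stand: Fixed grey round foot of the column stand, 280 mm diameter, 20 mm high, with a black 15-degree scale on its rim. Origin: centre of its underside, on the swivel axis (vertical). A brass marker block (22 x 16 x 10 mm, top 30 mm above the bench, 118 to 140 mm from the axis) stands on its rim in the direction of the stand's -x axis.
- turntable (a joint): Angle (rad) of the aluminium turntable (230 mm diameter, top 36 mm above the bench). 0: lane mouth faces the brass marker, as wanted. Positive: turned clockwise seen from above. It clicks every 15 degrees (0.262 rad) and springs into the nearest click; leaving one takes 8 to 12 N at the post. Range -0.55 to 1.85: no stop at 0. It starts 2 to 6 clicks on the positive side.
- lane_axis (a point): Swivel axis at the turntable's top face; turns with it, axes as lane_seat. From here (mm): two steel rails 12 high, 76 apart inside, from x -60 to 60, then a flare to x -103, y +-55, at the mouth; end stop face at x 62; a support rod, 12 diameter, 280 high, at x 92 with a clamp arm to the column 227 to 243 up.
- bridge (a point): Centre of the underside of the bridge plate over the lane, 85 mm above the turntable's top, 30 mm inwards of the swivel axis; axes as lane_seat. The plate is 60 mm (x) by 122 mm (y) by 12 mm, on two pillars of 12 mm diameter at y +-52 mm.
- lane_seat (a point): Point on the turntable's top face (36 mm above the bench) where the tray's origin comes to lie when fully home, 13 mm from the swivel axis towards the mouth. Turns with the turntable: x along the lane, from the mouth inwards to the end stop; z up.
- post_top (a point): Centre of the top of the turning post, a plain vertical steel rod of 16 mm diameter and 90 mm height above the turntable (top 126 mm above the bench), 104 mm from the swivel axis on lane_seat's +y side. It is fixed to the turntable and serves to turn it.
- column: Glass column on the turntable; fragile. Origin: the tip of its outlet, 47 mm above the turntable's top face, 43 mm from lane_seat in +x. Outlet 8 to 10 mm diameter, passes through the bridge plate; stopcock 24 mm wide with a white key, 65 mm across in y, 60 to 90 mm above the tip; body of 54 mm diameter, 100 to 235 mm above the tip (top about 318 mm above the bench).
- tray: Loose steel receiving tray, open top, 150 mm long (x), 70 mm wide (y), 30 mm high, walls 4 mm, about 0.35 kg, centre of mass about 17 mm from the origin towards the handle. Origin: centre of its underside. An upright rectangular handle block stands inside its -x end: 20 mm (x) by 24 mm (y), centred at x = -63 mm, its top 72 mm above the underside.
- tray_handle (a point): Centre of the top face of the tray's handle; x along the tray from the handle to the other end.
- bottle: Bystander: white plastic bottle with red cap, 68 mm diameter, 170 mm high. Origin: centre of underside.
- jar: Bystander: amber jar, 54 mm diameter, 85 mm high, standing beside the way to the lane mouth. Origin: centre of underside.
- flask: Bystander: conical glass flask, 58 mm diameter at the foot, 92 mm high, beside the way to the lane mouth, on the other side from the jar. Origin: centre of underside.
- beaker: Bystander: glass beaker, 84 mm diameter, 110 mm high. Origin: centre of underside.
- stopper_bottle: Bystander: green glass bottle with stopper, 60 mm diameter, 130 mm high. Origin: centre of underside.
- mortar: Bystander: white porcelain mortar, 90 mm diameter, 50 mm high. Origin: centre of underside.
Not all that is in view belongs to the job. Leave any brown look-alike of the tray alone.

How it is judged:
At the end, for the whole second after the job is handed in: The turntable rests in the click at the marker (within 0.06 rad); the tray, handle at the mouth, lies flat, released and at rest in the lane under the outlet, within 8 mm of fully home along the lane, 6 mm across, 5 mm in height, 0.08 rad in direction (value of joint turntable between -0.06 and 0.06 rad and x of tray in the frame of lane_seat between -0.008 and 0.006 m and y of tray in the frame of lane_seat between -0.006 and 0.006 m and z of tray in the frame of lane_seat between -0.005 and 0.006 m and angle between the x axis of tray and the x axis of lane_seat, either way round below 0.08 rad and angle between tray's own z axis and vertical below 0.06 rad and linear speed of tray below 0.02 m/s and x of tray_handle in the frame of lane_seat below -0.04 m); the robot touches nothing.
It fails at once if the glass column is hit (more than 2 N) (contact force between column and anything else above 2 N).
It fails at once if a bystander is shifted more than 25 mm (distance of any of bottle, jar, flask, beaker, stopper_bottle, mortar from where it was at the start of the episode above 0.025 m).
It fails at once if a bystander is tipped (angle between any of bottle, jar, flask, beaker, stopper_bottle, mortar's own z axis and vertical above 0.35 rad).
It also fails if it takes over 64 s, if anything falls off the work surface, if the arm or the gripper's body presses on something with over 40 N, if the wrist force passes 120 N, or if a joint passes its speed limit or range.

### The arm

A 6-joint arm with a two-finger parallel gripper is mounted at the origin on the work surface. World frame = base frame: x ahead of the robot, y to its left, z up, the work surface at z = 0. Lengths are in m, angles in rad, forces in N, time in s.
With the tool pointing down it reaches from about 0.35 to 0.85 m from the base axis. Payload 8.1 kg.
Tool frame: the origin (TCP) lies at the very end of the fingers, on their centre line; the grasp point (between the pads) lies 19 mm behind it; z points along the fingers, y is the direction in which the jaws open and shut (so a half turn about z gives the same grasp; the last joint's range is limited). The gripper opens to 93 mm and grips with 3 to 60 N. Pads are 15 mm wide; open, the fingers measure 128 mm over their backs; the gripper's body (75 mm by 188 mm) begins 65 mm behind the grasp point.
Start: joints at [-1.377, 0.13, 1.488, -0, 1.523, -0.085], TCP at [0.165, -0.577, 0.219] pointing down, gripper open.
Joint ranges: [-2.96, 2.96], [-0.89, 2.26], [0.02, 2.5], [-1.34, 4.48], [0, 2.73], [-2.66, 2.66]. Speed limits (rad/s): [2.39, 2.39, 2.79, 3.14, 3.14, 3.14].

### API

Orientations are given as a rotation vector (axis times angle).
In Python, from plant import robot gives the robot as it stands.
- The arm moves only by the shell command python3 -m inch 'ROWS' [FORCE]. ROWS is JSON, a list that holds one entry, the list of rows, each a list of 7 numbers: the shift along the tool's x, y, z in cm, then the turn, a rotation vector about the tool's x, y, z in degrees, then the gripper command: -1 is fully open, 1 is shut, values between are in proportion. A call has 1 to 5 rows; each row shifts and turns the commanded pose from where the row before left it, along the tool's axes as they then stand; what a row does not reach is not made up. A row lasts 1/10 s, in which the tool goes at most 50 mm and 8.59 degrees, less where a joint would pass 70% of its speed; a pose out of reach is approached as far as the arm can. A call with a gripper value outside its range is refused whole. The fingers move at their own pace and stop on an object; FORCE is the grip in N (left out, the last holds). Time passes only in rows, so rows that do not move let the fingers close. It gives the time, the measured TCP pose, the force and the opening at its end, in the units of the state.
- robot.read_state(): the state, without advancing time (a new reading comes with each control period).
- robot.read_camera(name): name is "scene" or "top" or "wrist"; returns a dict with "image" (480x640x3 uint8, blue, green, red), "K" (3x3 intrinsics, pixels), "distortion" ([k1, k2, p1, p2, k3] as OpenCV has them; the pictures are not rectified), "R" (3x3) and "t" (3): a world point X has camera coordinates R X + t; the wrist camera has in their place "tool_from_camera" (4x4, takes a point from camera to tool coordinates, whose origin is the TCP and whose axes are the flange's). Camera axes: x right, y down, z forward; pixel columns grow to the right and rows downward; lengths in m; the calibration is good to about 2 mm. A picture is of the moment at which its call begins: read the wrist's pose just before it. There is no depth.
- robot.close_job(): hands the job in, once; it reports no verdict.
The state is a dict: "t": time; "q": joint angles; "dq": joint speeds; "joint_torque": joint torques, N m; "tool_pos": TCP position; "orientation": TCP orientation; "force": force on the tool from outside, world axes, zero at the start; "wrist_torque": the same for the moment, N m; "opening": finger opening in m.
Only numpy, scipy, OpenCV 4.12 (cv2) and the standard library are available. Lean on these libraries where they do the work, as an engineer would, in place of code of your own. Each camera call takes 0.05 s, during which the arm holds its last target. There are 200 camera calls.

## Working session

There is one attempt and no reset: what is moved stays moved. The work goes in short steps, Python scripts to look and compute and a shell command to move; the robot and the scene stay as the last step left them, time stands still between calls to the robot, and variables do not carry over. Pictures are saved under pics/ and viewed, about 8 in all and at most 12, crops included, and the job is handed in when it is done.

```bash
ls; mkdir -p pics
cat > h.py <<'E'
import numpy as np, cv2
from plant import robot
from scipy.spatial.transform import Rotation as Rn
def ray(c,uv,pose=None):
    p=cv2.undistortPoints(np.array([[uv]],float),np.array(c["K"]),np.array(c["distortion"]))[0,0]
    d=np.array([p[0],p[1],1.])
    if "R" in c:
        R=np.array(c["R"]);t=np.array(c["t"]);return -R.T@t,R.T@d
    T=np.array(c["tool_from_camera"]);Rt=Rn.from_rotvec(pose["orientation"]).as_matrix()
    return np.array(pose["tool_pos"])+Rt@T[:3,3],Rt@T[:3,:3]@d
def atz(c,uv,z,pose=None):
    o,d=ray(c,uv,pose);return o+d*(z-o[2])/d[2]
def proj(c,X,pose=None):
    X=np.atleast_2d(np.array(X,float))
    if "R" in c: R=np.array(c["R"]);t=np.array(c["t"])
    else:
        T=np.array(c["tool_from_camera"]);Rt=Rn.from_rotvec(pose["orientation"]).as_matrix()
        Rc=Rt@T[:3,:3];oc=np.array(pose["tool_pos"])+Rt@T[:3,3];R=Rc.T;t=-Rc.T@oc
    return cv2.projectPoints(X,cv2.Rodrigues(R)[0],t,np.array(c["K"]),np.array(c["distortion"]))[0][:,0]
E
python3 - <<'E'
from h import *
import pickle
for n in("top","scene"):
    c=robot.read_camera(n);cv2.imwrite(f"pics/{n}0.png",c["image"]);pickle.dump(c,open(n+".pkl","wb"))
    print(n,ray(c,(320,240)))
print(robot.read_state())
E
```

```text
pics
top (array([0.45967034, 0.00952842, 1.0347954 ]), array([ 0.04661973, -0.02678906, -0.99868917]))
scene (array([ 1.20906908, -0.37924612,  0.93742488]), array([-0.61101119,  0.32404944, -0.72234229]))
{'t': 0.1, 'q': array([-1.37736031e+00,  1.31103175e-01,  1.48915743e+00,  6.64512531e-06,
        1.52300199e+00, -8.53937815e-02]), 'dq': array([ 0.00123351, -0.00126324, -0.00273757, -0.00191923,  0.00120143,
       -0.00125952]), 'joint_torque': array([ 5.54989656e-04, -5.61343861e+01, -4.93093872e+01,  7.70659698e-02,
        2.92394642e-02, -6.76210175e-05]), 'tool_pos': array([ 0.16506746, -0.57631605,  0.21768899]), 'orientation': array([-3.10945965e+00, -4.36335112e-01,  1.31156050e-04]), 'force': array([ 0.54749549,  0.30508787, -0.53452805]), 'wrist_torque': array([-0.01272989, -0.02176667, -0.03229536]), 'opening': 0.09302469852999924}
```

View pics/top0.png

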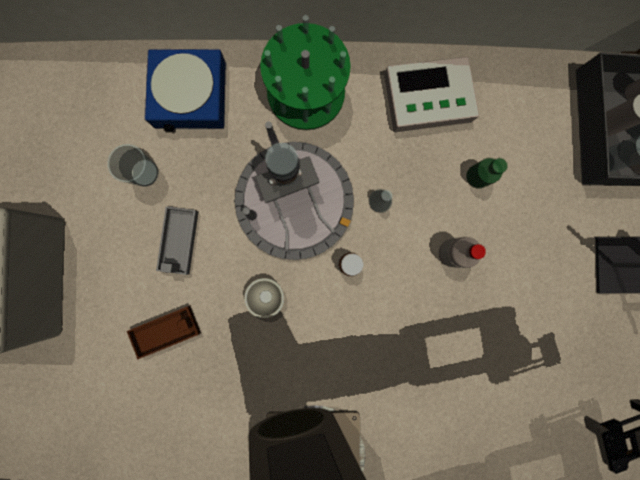

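View pics/scene0.png

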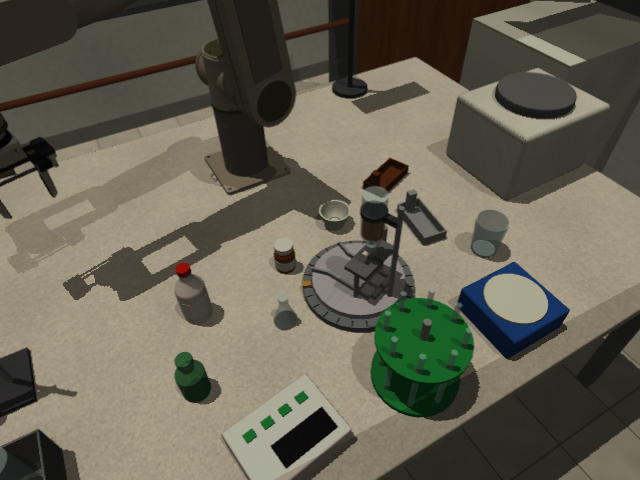

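Top view: stand at (294,200), brass marker (345,222), grey tray (178,240) with its handle at the lower end (170,267); brown look-alike at (165,330). Jar is at (351,263), flask (381,200), mortar (265,297). The grey steel one fits the tray; I'll confirm that in an enlarged crop.

Run:
```python
import cv2
im=cv2.imread("pics/top0.png")[110:320,120:400]
im=cv2.resize(im,None,fx=2.85,fy=2.85,interpolation=cv2.INTER_CUBIC)
im=cv2.convertScaleAbs(im,alpha=1.5,beta=10)
cv2.imwrite("pics/top0c.png",im)
```

```text
(no output)
```

View pics/top0c.png

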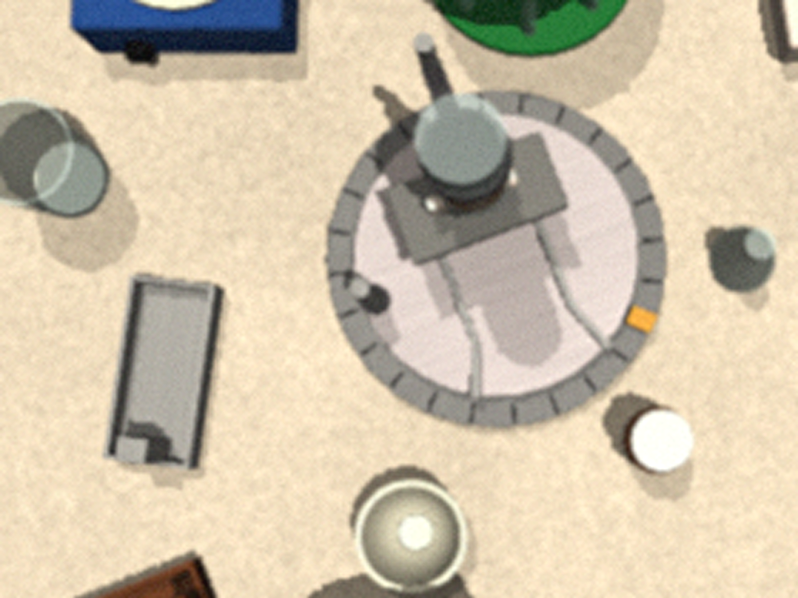

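Run:
```python
from h import *
import pickle
c=pickle.load(open("top.pkl","rb"))
f=lambda u,v,z:atz(c,(120+(u+.5)/2.85-.5,110+(v+.5)/2.85-.5),z)
E=[f(u,v,.02)[:2] for u,v in((328,258),(666,258),(497,91),(497,427))]
print("foot",E)
cen=np.mean(E,0)
m=f(642,319,.03)[:2];print("cen",cen,"marker",m,np.linalg.norm(m-cen),np.degrees(np.arctan2(*(m-cen)[::-1])))
p=f(358,287,.126)[:2];print("post",p,np.linalg.norm(p-cen),np.degrees(np.arctan2(*(p-cen)[::-1])))
T=[f(u,v,.03)[:2] for u,v in((133,275),(222,287),(106,457),(197,468))];print("tray",T,np.mean(T,0))
d=T[0]+T[1]-T[2]-T[3];print(np.degrees(np.arctan2(d[1],d[0])),np.linalg.norm(d)/2)
print("handle",f(130,450,.072))
for n,u,v,z in(("jar",661,440,.085),("flask",760,243,.092),("mortar",411,535,.05),("beaker",70,180,0)):print(n,f(u,v,z))
```

```text
foot [array([0.59911374, 0.18117078]), array([ 0.60077601, -0.09577073]), array([0.73926436, 0.04411888]), array([0.46163093, 0.0422877 ])]
cen [0.60019626 0.04295166] marker [ 0.5493709  -0.07504059] 0.12847329826929044 -113.30404040490349
post [0.56330137 0.14100435] 0.1047643266538133 110.6201226024441
tray [array([0.58330237, 0.33718627]), array([0.57379239, 0.26475221]), array([0.43642746, 0.3556007 ]), array([0.42799535, 0.28213505])] [0.50537939 0.30991856]
-6.9733197148561965 0.1474265217881239
handle [0.44286479 0.32267365 0.072     ]
jar [ 0.45182505 -0.08486381  0.085     ]
flask [ 0.60294354 -0.16086207  0.092     ]
mortar [0.37679012 0.10827327 0.05      ]
beaker [0.66702937 0.40247292 0.        ]
```

Geometry is consistent: marker radius 128 mm, post radius 105 mm, tray length 147 mm. The turntable is at about +46°, which is 3 clicks. Lane x must go from 20.6° to 66.7°. I'll move to a waypoint near the post and yaw the tool so the jaws open tangentially.

```bash
python3 -m inch '[[[2.9,-3.9,0,0,0,0,-1],[2.9,-3.9,0,0,0,0,-1],[2.9,-3.9,0,0,0,0,-1],[2.9,-3.9,0,0,0,0,-1],[2.9,-3.9,0,0,0,0,-1]]]' | tail -1
python3 -m inch '[[[2.9,-3.9,0,0,0,0,-1],[2.9,-3.9,0,0,0,0,-1],[2.9,-3.9,0,0,0,0,-1],[2.9,-3.9,0,0,0,0,-1],[2.9,-3.9,0,0,0,0,-1]]]'| tail -1
python3 -m inch '[[[2.9,-3.9,0,0,0,0,-1],[2.9,-3.9,0,0,0,0,-1],[2.9,-3.9,0,0,0,0,-1],[2.9,-3.9,0,0,0,0,-1],[2.9,-3.9,0,0,0,0,-1]]]'| tail -1
python3 -m inch '[[[0,0,0,0,0,-8.5,-1],[0,0,0,0,0,-8.5,-1],[0,0,0,0,0,-8.5,-1],[0,0,0,0,0,-8.5,-1],[0,0,0,0,0,-8.5,-1]]]'| tail -1
python3 -m inch '[[[0,0,0,0,0,-8.5,-1],[0,0,0,0,0,-8.5,-1],[0,0,0,0,0,-8.5,-1],[0,0,0,0,0,-8.5,-1],[0,0,0,0,0,-8.5,-1]]]'| tail -1
python3 -m inch '[[[0,0,0,0,0,-8.5,-1],[0,0,0,0,0,0,-1]]]'
cat >> h.py <<'E'
def goto(P,xyaw=None):
    s=robot.read_state();R=Rn.from_rotvec(s["orientation"]).as_matrix()
    print("tcp",s["tool_pos"].round(4),"xyaw",np.degrees(np.arctan2(R[1,0],R[0,0])).round(2),"tilt",R[:,2].round(3),"F",s["force"].round(1),"open",round(s["opening"],4),"t",s["t"])
    if P is not None: print("tool shift cm",(R.T@(np.array(P)-s["tool_pos"])*100).round(2))
E
python3 -c "
from h import *
goto((.563,.141,.2))"
```

```text
opening: 0.093
opening: 0.0931
opening: 0.0931
opening: 0.0928
opening: 0.0927
t: 2.8
tool_pos: [0.4221, 0.1053, 0.2183]
orientation: [-1.81, -2.567, 0.001]
force: [-0.6, -0.9, -0.2]
opening: 0.0929
tcp [0.4221 0.1053 0.2183] xyaw 109.62 tilt [-0.001 -0.    -1.   ] F [-0.6 -0.9 -0.2] open 0.0929 t 2.8
tool shift cm [-1.37 14.48  1.81]
```

```bash
python3 -m inch '[[[-0.35,3.6,0,0,0,0,-1],[-0.35,3.6,0,0,0,0,-1],[-0.35,3.6,0,0,0,0,-1],[-0.35,3.6,0,0,0,0,-1],[0,0,0,0,0,0,-1]]]' | tail -1
python3 - <<'E'
from h import *
import pickle
goto((.563,.141,.09))
s=robot.read_state();c=robot.read_camera("wrist");pickle.dump((s,c),open("w1.pkl","wb"));cv2.imwrite("pics/w1.png",c["image"])
print(proj(c,[(.5633,.141,.126),(s["tool_pos"])],s))
E
```

```text
opening: 0.093
tcp [0.5648 0.1405 0.2158] xyaw 109.18 tilt [-0.003 -0.    -1.   ] F [-0.7 -0.  -0.8] open 0.093 t 3.3
tool shift cm [ 0.09 -0.11 12.58]
[[325.0562944  241.79623193]
 [327.1676275  289.30235494]]
```

View pics/w1.png

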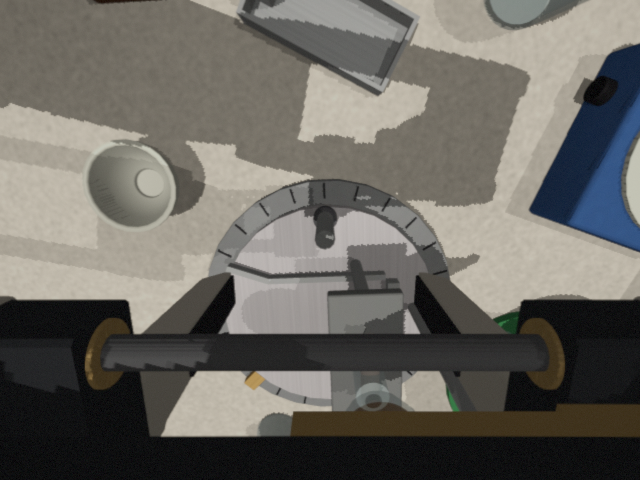

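The post top shows at (325,239) against a predicted (325,242), so the position agrees. Descending and gripping.

```bash
python3 -m inch '[[[0.1,-0.1,4.2,0,0,0,-1],[0,0,4.2,0,0,0,-1],[0,0,4.2,0,0,0,-1],[0,0,0,0,0,0,-1]]]' 
python3 -m inch '[[[0,0,0,0,0,0,1],[0,0,0,0,0,0,1],[0,0,0,0,0,0,1],[0,0,0,0,0,0,1],[0,0,0,0,0,0,1]]]' 25
python3 -m inch '[[[0,0,0,0,0,0,1],[0,0,0,0,0,0,1]]]' 25
python3 -c "
from h import *
goto(None)"
```

```text
t: 3.75
tool_pos: [0.5556, 0.1397, 0.0862]
orientation: [-1.812, -2.556, 0.013]
force: [-0.5, 0.5, -1.4]
opening: 0.0925
t: 4.25
tool_pos: [0.5623, 0.1408, 0.094]
orientation: [1.813, 2.564, 0.002]
force: [-0.2, 0.3, -0.0]
opening: 0.0578
t: 4.45
tool_pos: [0.5615, 0.1407, 0.0928]
orientation: [1.814, 2.565, 0.0]
force: [-0.0, -0.0, -0.2]
opening: 0.0416
tcp [0.5615 0.1407 0.0928] xyaw 109.47 tilt [ 0.  0. -1.] F [-0.  -0.  -0.2] open 0.0416 t 4.45
```

```bash
python3 -m inch '[[[0,0,0,0,0,0,1],[0,0,0,0,0,0,1],[0,0,0,0,0,0,1],[0,0,0,0,0,0,1],[0,0,0,0,0,0,1]]]' 25
python3 -m inch '[[[-0.014,-0.545,0,0,0,-3,1],[-0.014,-0.545,0,0,0,-3,1],[-0.014,-0.545,0,0,0,-3,1],[-0.014,-0.545,0,0,0,-3,1],[-0.014,-0.545,0,0,0,-3,1]]]' 
python3 -m inch '[[[-0.014,-0.545,0,0,0,-3,1],[-0.014,-0.545,0,0,0,-3,1],[-0.014,-0.545,0,0,0,-3,1],[-0.014,-0.545,0,0,0,-3,1],[-0.014,-0.545,0,0,0,-3,1]]]' 
python3 -m inch '[[[-0.014,-0.545,0,0,0,-3,1],[-0.014,-0.545,0,0,0,-3,1],[-0.014,-0.545,0,0,0,-3,1],[-0.014,-0.545,0,0,0,-3,1],[-0.014,-0.545,0,0,0,-3,1]]]' 
python3 -m inch '[[[0,0,0,0,0,0,1],[0,0,0,0,0,0,1],[0,0,0,0,0,0,1],[0,0,0,0,0,0,1]]]' 
python3 -c "
from h import *
goto((.5047,.084,.0928))
s=robot.read_state();d=s['tool_pos'][:2]-[.6002,.04295];print(np.linalg.norm(d),np.degrees(np.arctan2(d[1],d[0])))"
```

```text
t: 4.95
tool_pos: [0.5629, 0.1412, 0.0927]
orientation: [1.813, 2.564, 0.004]
force: [8.0, 2.3, -5.9]
opening: 0.0156
t: 5.45
tool_pos: [0.5392, 0.1276, 0.0927]
orientation: [1.459, 2.777, 0.002]
force: [15.6, -0.2, -12.7]
opening: 0.0153
t: 5.95
tool_pos: [0.52, 0.1087, 0.0927]
orientation: [1.084, 2.941, 0.001]
force: [21.3, 0.5, -16.4]
opening: 0.0155
t: 6.45
tool_pos: [0.5059, 0.0861, 0.0929]
orientation: [0.691, 3.056, 0.001]
force: [24.9, 4.0, -18.5]
opening: 0.0154
t: 6.85
tool_pos: [0.5058, 0.0867, 0.0929]
orientation: [0.693, 3.056, 0.002]
force: [20.6, -1.5, -15.1]
opening: 0.0154
tcp [0.5058 0.0867 0.0929] xyaw 154.43 tilt [ 0.008 -0.001 -1.   ] F [ 20.6  -1.5 -15.1] open 0.0154 t 6.85
tool shift cm [-0.01 -0.29  0.01]
0.10401019823373608 155.1542660428193
```

```bash
python3 -m inch '[[[0,0,0,0,0,0,-1],[0,0,0,0,0,0,-1],[0,0,0,0,0,0,-1],[0,0,0,0,0,0,-1],[0,0,0,0,0,0,-1]]]' |tail -2
python3 -m inch '[[[0,0,-4.2,0,0,0,-1],[0,0,-4.2,0,0,0,-1],[0,0,-4.2,0,0,0,-1],[0,0,0,0,0,0,-1]]]' |tail -2
python3 -m inch '[[[3.2,3.7,0,0,0,0,-1],[3.2,3.7,0,0,0,0,-1],[3.2,3.7,0,0,0,0,-1],[3.2,3.7,0,0,0,0,-1],[3.2,3.7,0,0,0,0,-1]]]' |tail -2
python3 -m inch '[[[0,0,0,0,0,8.5,-1],[0,0,0,0,0,8.5,-1],[0,0,0,0,0,8.5,-1],[0,0,0,0,0,8.5,-1],[0,0,0,0,0,8.5,-1]]]' |tail -1
python3 -m inch '[[[0,0,0,0,0,8.5,-1],[0,0,0,0,0,8.5,-1],[0,0,0,0,0,8.5,-1],[0,0,0,0,0,8.5,-1],[0,0,0,0,0,8.5,-1]]]' |tail -1
python3 -m inch '[[[0,0,0,0,0,8.5,-1],[0,0,0,0,0,8.5,-1],[0,0,0,0,0,8.5,-1],[0,0,0,0,0,8.5,-1],[0,0,0,0,0,8.5,-1]]]' |tail -1
python3 -m inch '[[[0,0,0,0,0,8.5,-1],[0,0,0,0,0,8.5,-1],[0,0,0,0,0,8.5,-1],[0,0,0,0,0,8.5,-1],[0,0,0,0,0,0,-1]]]'
python3 - <<'E'
from h import *
import pickle
goto((.443,.323,.2))
s=robot.read_state();c=robot.read_camera("wrist");pickle.dump((s,c),open("w2.pkl","wb"))
t=robot.read_camera("top");pickle.dump(t,open("t2.pkl","wb"))
a=cv2.resize(t["image"][120:300,130:430],(800,480),interpolation=cv2.INTER_CUBIC)
cv2.imwrite("pics/t2.png",cv2.convertScaleAbs(a,alpha=1.5,beta=10))
cv2.imwrite("pics/w2.png",c["image"])
print(proj(c,[(.443,.323,.072)],s))
E
```

```text
force: [1.2, 0.3, 0.3]
opening: 0.0508
force: [0.2, -0.4, -0.0]
opening: 0.0828
force: [0.9, 0.2, 0.3]
opening: 0.093
opening: 0.093
opening: 0.0928
opening: 0.0934
t: 10.25
tool_pos: [0.4373, 0.3232, 0.2179]
orientation: [3.135, -0.196, -0.001]
force: [0.2, -0.3, -0.0]
opening: 0.0929
tcp [0.4373 0.3232 0.2179] xyaw -7.17 tilt [-0.001 -0.001 -1.   ] F [ 0.2 -0.3 -0. ] open 0.0929 t 10.25
tool shift cm [ 0.57 -0.06  1.79]
[[323.82418842 217.48536526]]
```

View pics/w2.png

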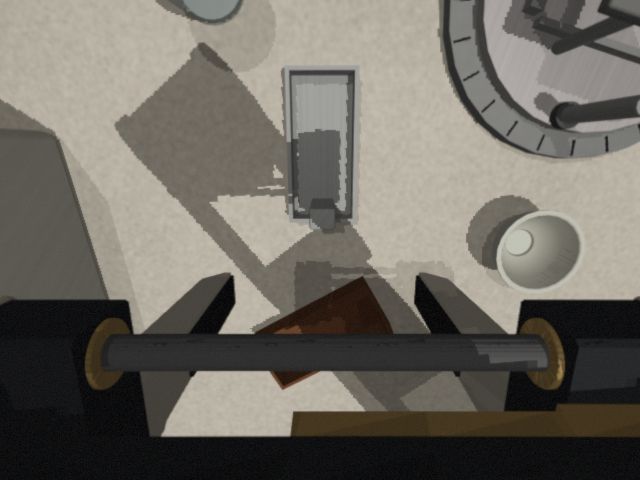

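View pics/t2.png

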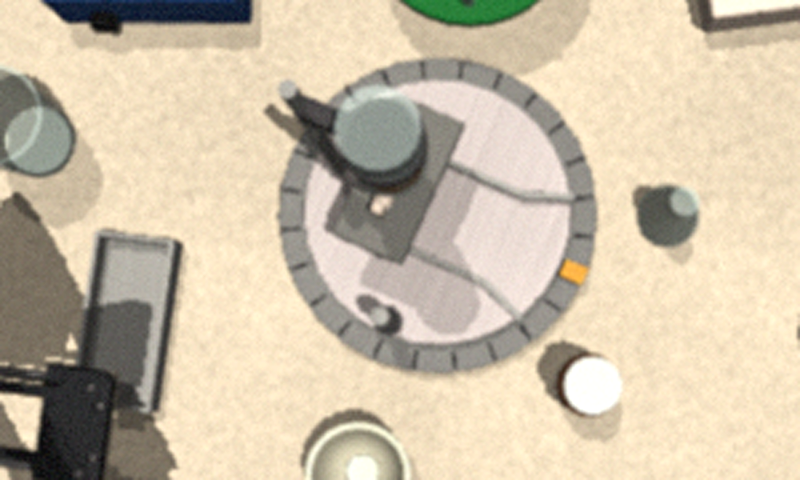

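The handle top is at about (322,217) in the wrist view, against a predicted (324,217). In the top view the lane mouth, with ends at crop (575,198) and (522,320), now faces the marker at (574,271). Checking the angle numerically.

Run:
```python
from h import *
import pickle
c=pickle.load(open("t2.pkl","rb"))
f=lambda u,v,z:atz(c,(130+(u+.5)*3/8-.5,120+(v+.5)*3/8-.5),z)[:2]
E=[f(u,v,.02) for u,v in((280,214),(597,214),(438,58),(438,372))];cen=np.mean(E,0)
a=lambda p:(np.degrees(np.arctan2(*(p-cen)[::-1])).round(1),np.linalg.norm(p-cen).round(4))
print(cen,"post",a(f(379,315,.126)),"marker",a(f(574,271,.03)),"mouth",a((f(575,198,.048)+f(522,320,.048))/2))
s,w=pickle.load(open("w2.pkl","rb"))
print("handle",atz(w,(322,217),.072,s)); 
for q in((285,68),(358,68),(357,220),(290,220)):print(atz(w,q,.03,s)[:2])
goto((.442,.324,.04))
```

```text
[0.60078901 0.04302471] post (np.float64(155.9), np.float64(0.1035)) marker (np.float64(-113.3), np.float64(0.1285)) mouth (np.float64(-113.9), np.float64(0.1038))
handle [0.44366181 0.32461504 0.072     ]
[0.58090471 0.34253624]
[0.57242122 0.27450112]
[0.42751135 0.28989963]
[0.43622259 0.35968394]
tcp [0.4373 0.3232 0.2181] xyaw -6.76 tilt [-0.001 -0.    -1.   ] F [-0.4 -0.3  0.1] open 0.0929 t 10.35
tool shift cm [ 0.46 -0.14 17.81]
```

The turntable is in the wanted click: post at 155.9° gives a lane at 65.9°, and the marker implies 66.7°. Now gripping the tray handle.

```bash
python3 -m inch '[[[0.2,0,4,0,0,0,-1],[0.2,0,4,0,0,0,-1],[0.2,0,4,0,0,0,-1],[0,-0.1,3,0,0,0,-1],[0,0,1.5,0,0,0,-1]]]' |tail -5
python3 -m inch '[[[0,0,1,0,0,0,-1],[0,0,0.3,0,0,0,-1],[0,0,0,0,0,0,1],[0,0,0,0,0,0,1],[0,0,0,0,0,0,1]]]' 60 |tail -5
python3 -m inch '[[[0,0,0,0,0,0,1],[0,0,0,0,0,0,1],[0,0,0,0,0,0,1],[0,0,0,0,0,0,1],[0,0,0,0,0,0,1]]]' 60 |tail -5
python3 -m inch '[[[0,0,0,0,0,0,1],[0,0,0,0,0,0,1],[0,0,0,0,0,0,1],[0,0,0,0,0,0,1],[0,0,0,0,0,0,1]]]' 60 |tail -5
python3 -c "
from h import *
goto(None)"
```

```text
t: 10.85
tool_pos: [0.4416, 0.3224, 0.05]
orientation: [3.133, -0.187, -0.006]
force: [-0.4, -0.9, 0.5]
opening: 0.0929
t: 11.35
tool_pos: [0.4447, 0.3242, 0.0422]
orientation: [-3.134, 0.192, -0.003]
force: [0.9, 0.5, 1.0]
opening: 0.0735
t: 11.85
tool_pos: [0.4436, 0.3236, 0.0406]
orientation: [3.136, -0.192, -0.0]
force: [-0.1, 0.5, 0.1]
opening: 0.033
t: 12.35
tool_pos: [0.4436, 0.3236, 0.0406]
orientation: [-3.136, 0.192, 0.0]
force: [-0.6, 0.8, -0.1]
opening: 0.0235
tcp [0.4436 0.3236 0.0406] xyaw -7.02 tilt [-0.  0. -1.] F [-0.6  0.8 -0.1] open 0.0235 t 12.35
```

```bash
python3 -m inch '[[[0,0,-1,0,0,0,1],[0,0,-3,0,0,0,1],[0,0,-3.5,0,0,0,1],[0,0,-3.5,0,0,0,1],[0,0,-3.5,0,0,0,1]]]' |tail -5
python3 -m inch '[[[0,0,-3,0,0,0,1],[-1.4,3.5,-0.5,0,0,0,1],[-1.4,3.5,0,0,0,0,1],[-1.4,3.5,0,0,0,0,1],[0.3,2.8,0,0,0,0,1]]]' |tail -5
python3 -m inch '[[[0.35,2.8,0,0,0,0,1],[0.35,2.8,0,0,0,0,1],[0.35,2.8,0,0,0,0,1],[0.35,2.8,0,0,0,0,1],[0.35,2.8,0,0,0,0,1]]]' |tail -5
python3 -m inch '[[[0.35,2.8,0,0,0,0,1],[0.35,2.8,0,0,0,0,1],[0.35,2.8,0,0,0,0,1],[0.35,2.8,0,0,0,0,1],[0.35,2.8,0,0,0,0,1]]]' |tail -5
python3 -m inch '[[[0.35,2.8,0,0,0,0,1],[0.35,2.8,0,0,0,0,1],[0.35,2.8,0,0,0,0,1],[0,0,0,0,0,0,1],[0,0,0,0,0,-6,1]]]' |tail -5
python3 -m inch '[[[0,0,0,0,0,-7.3,1],[0,0,0,0,0,-7.3,1],[0,0,0,0,0,-7.3,1],[0,0,0,0,0,-7.3,1],[0,0,0,0,0,-7.3,1]]]' |tail -5
python3 -m inch '[[[0,0,0,0,0,-7.3,1],[0,0,0,0,0,-7.3,1],[0,0,0,0,0,-7.3,1],[0,0,0,0,0,-7.3,1],[0,0,0,0,0,-1.3,1]]]' |tail -5
python3 -m inch '[[[0,0,0,0,0,0,1],[0,0,0,0,0,0,1]]]' |tail -1
python3 - <<'E'
from h import *
import pickle
goto(None)
s=robot.read_state();c=robot.read_camera("wrist");pickle.dump((s,c),open("w3.pkl","wb"));cv2.imwrite("pics/w3.png",c["image"])
E
```

```text
t: 12.85
tool_pos: [0.4431, 0.3232, 0.1872]
orientation: [3.135, -0.193, -0.001]
force: [1.0, -0.1, -2.7]
opening: 0.0231
t: 13.35
tool_pos: [0.3866, 0.1951, 0.2208]
orientation: [3.135, -0.191, -0.001]
force: [1.0, -0.5, -3.1]
opening: 0.0234
t: 13.85
tool_pos: [0.3883, 0.0541, 0.221]
orientation: [3.135, -0.192, -0.0]
force: [-0.3, -0.2, -2.5]
opening: 0.0238
t: 14.35
tool_pos: [0.3886, -0.087, 0.221]
orientation: [3.136, -0.193, -0.0]
force: [1.1, 0.4, -2.4]
opening: 0.0236
t: 14.85
tool_pos: [0.3887, -0.1709, 0.2207]
orientation: [-3.141, 0.031, 0.001]
force: [-0.4, 0.8, -2.8]
opening: 0.0235
t: 15.35
tool_pos: [0.389, -0.1698, 0.2208]
orientation: [-2.989, -0.965, 0.0]
force: [-0.5, -0.8, -3.1]
opening: 0.0235
t: 15.85
tool_pos: [0.3891, -0.1699, 0.2208]
orientation: [-2.632, -1.714, 0.0]
force: [-0.2, -0.4, -3.0]
opening: 0.0235
opening: 0.0233
tcp [ 0.3893 -0.1703  0.2207] xyaw 65.82 tilt [ 0. -0. -1.] F [ 0.   0.7 -3.4] open 0.0233 t 16.05
```

View pics/w3.png

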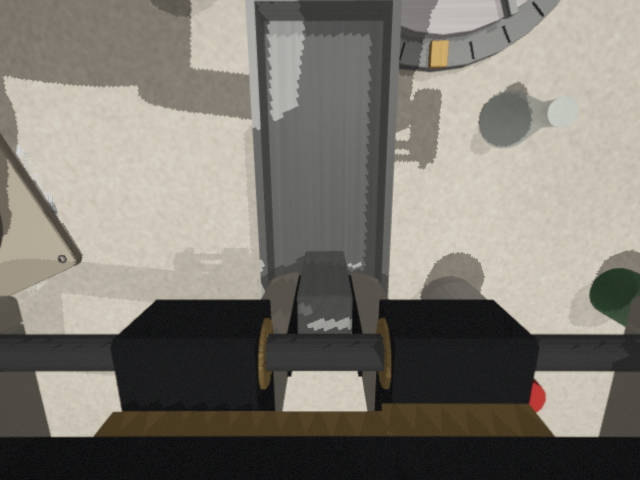

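Tray is held straight; its front rim corners are at (248,3) and (400,3). Checking for droop and the offset of the handle in the grip, then the shift to the pre-insertion point.

Run:
```python
from h import *
import pickle
s,c=pickle.load(open("w3.pkl","rb"));R=Rn.from_rotvec(s["orientation"]).as_matrix()
for dr in(0,2,4,6):
  a=np.radians(dr);P=[]
  for x,y,z in((.138,-.035,.0106),(.138,.035,.0106),(-.012,-.035,.0106),(-.012,.035,.0106)):
    z2=z+.019; P.append([x*np.cos(a)-z2*np.sin(a),y,z2*np.cos(a)+x*np.sin(a)-.019])
  print(dr,proj(c,s["tool_pos"]+np.array(P)@R.T,s).round(0).tolist())
ax=np.array([.6005,.0430]);l=np.radians(66.2);d=np.array([np.cos(l),np.sin(l)])
for X in(-.240,-.076):print(X,ax+X*d)
goto((*(ax-.240*d),.2207))
for b,uv,z in(("jar",(351,263),.085),("flask",(386,194),.092),("bottle",(478,251),.17)):
  p=atz(pickle.load(open("top.pkl","rb")),uv,z)[:2]-ax;print(b,p@d,p@[-d[1],d[0]])
```

```text
0 [[250.0, -10.0], [407.0, -9.0], [265.0, 299.0], [390.0, 300.0]]
2 [[252.0, -2.0], [404.0, -2.0], [265.0, 301.0], [390.0, 302.0]]
4 [[255.0, 5.0], [402.0, 5.0], [265.0, 303.0], [390.0, 304.0]]
6 [[257.0, 12.0], [400.0, 12.0], [265.0, 305.0], [390.0, 306.0]]
-0.24 [ 0.50364913 -0.17659032]
-0.076 [ 0.56983056 -0.02653693]
tcp [ 0.3893 -0.1703  0.2207] xyaw 65.84 tilt [ 0. -0. -1.] F [-0.6 -0.8 -3.2] open 0.0237 t 16.1
tool shift cm [ 4.11 10.69  0.  ]
jar -0.17485108033566615 0.08285599066651714
flask -0.18403050134831672 -0.08609642711246646
bottle -0.3933585369187083 -0.040447841317229796
```

Droop is about 3° and yaw 66.6°, matching the lane. I'll go to pre-insertion, lower partway, and pitch 3° to level the tray (this also leans the body away from the column).

```bash
python3 -m inch '[[[1,2.7,0,0,0,0,1],[1,2.7,0,0,0,0,1],[1,2.7,0,0,0,0,1],[1,2.6,0,0,0,0,1],[0.1,0,0,0,0,0,1]]]' |tail -1
python3 -m inch '[[[0,0,3,0,0,0,1],[0,0,3,0,0,0,1],[0,0,3,0,0,0,1],[0,0,3,0,0,0,1],[0,0,0.8,0,3,0,1]]]' |tail -1
python3 -m inch '[[[0,0,0,0,0,0,1],[0,0,0,0,0,0,1],[0,0,0,0,0,0,1]]]' |tail -1
python3 - <<'E'
from h import *
import pickle
goto((.5036,-.1766,.082))
s=robot.read_state();c=robot.read_camera("wrist");cv2.imwrite("pics/w4.png",c["image"])
c=robot.read_camera("scene");pickle.dump(c,open("s4.pkl","wb"));a=cv2.resize(c["image"][160:360,230:460],(690,600),interpolation=cv2.INTER_CUBIC)
cv2.imwrite("pics/s4.png",cv2.convertScaleAbs(a,alpha=1.5,beta=10))
E
```

```text
opening: 0.0234
opening: 0.0238
opening: 0.0238
tcp [ 0.5045 -0.1771  0.0942] xyaw 65.94 tilt [ 0.023  0.046 -0.999] F [-0.1  0.5 -2.4] open 0.0238 t 17.4
tool shift cm [-0.05 -0.11  1.21]
```

View pics/w4.png

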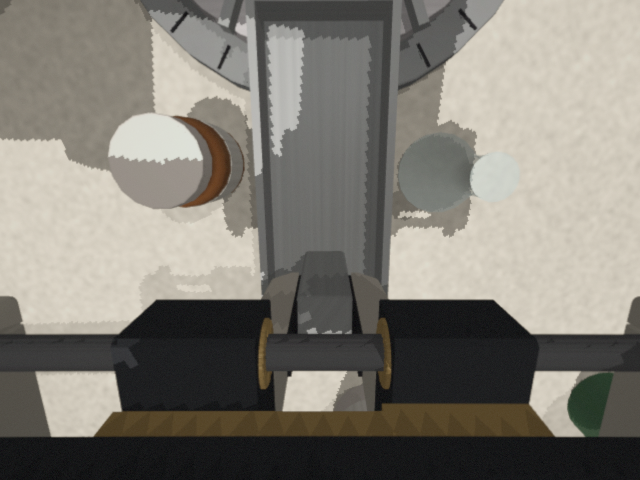

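View pics/s4.png

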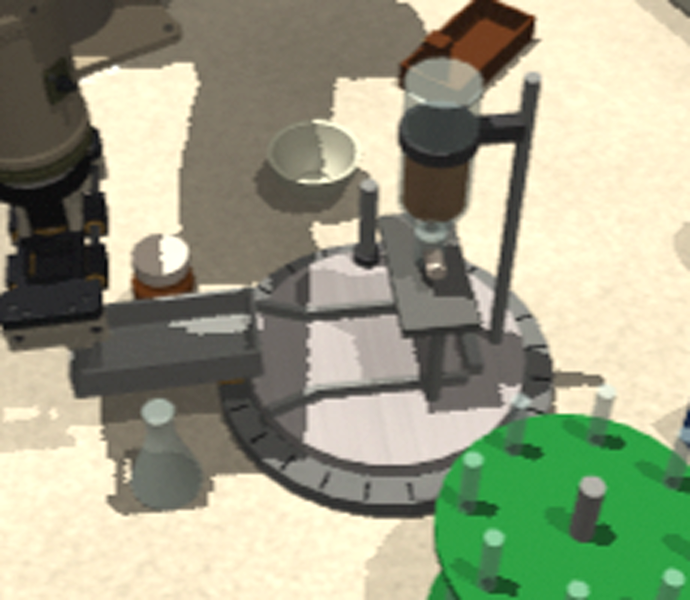

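Tray is level and aligned: jar at (165,160) and flask at (445,175) both clear of it, mouth ahead, column clear. Inserting step by step, watching forces.

```bash
python3 -m inch '[[[0,-0.1,0.7,0,0,0,1],[0,0,0.6,0,0,0,1],[1,0,0.05,0,0,0,1],[1.5,0,0.08,0,0,0,1],[1.5,0,0.08,0,0,0,1]]]' |sed -n 2,4p
python3 -m inch '[[[1,0,0.05,0,0,0,1],[1,0,0.05,0,0,0,1],[1,0,0.05,0,0,0,1],[0.5,0,0.03,0,0,0,1],[0,0,0,0,0,0,1]]]' |sed -n 2,4p
python3 - <<'E'
from h import *
goto((.5698,-.0265,.079))
ax=np.array([.6005,.0430]);l=np.radians(66.2);d=np.array([np.cos(l),np.sin(l)]);p=robot.read_state()["tool_pos"][:2]-ax
print("lane X,Y",p@d,p@[-d[1],d[0]])
E
```

```text
tool_pos: [0.52, -0.1376, 0.0797]
orientation: [-2.611, -1.694, -0.069]
force: [0.6, -0.1, -3.0]
tool_pos: [0.5339, -0.1063, 0.0797]
orientation: [-2.61, -1.696, -0.068]
force: [0.2, 0.3, -2.5]
tcp [ 0.5339 -0.1063  0.0797] xyaw 66.03 tilt [ 0.021  0.048 -0.999] F [ 0.2  0.3 -2.5] open 0.023 t 18.5
tool shift cm [8.73 0.04 0.53]
lane X,Y -0.16344997015393806 0.0006619166733151171
```

```bash
python3 -m inch '[[[1,0,0.05,0,0,0,1],[1,0,0.05,0,0,0,1],[1,0,0.05,0,0,0,1],[1,0,0.05,0,0,0,1],[0,0,0,0,0,0,1]]]' |sed -n 2,4p
python3 -m inch '[[[0,0,0.1,0,0,0,1],[0,0,0,0,0,0,1]]]' |sed -n 2,4p
python3 -m inch '[[[0,0,0.1,0,0,0,1],[0,0,0,0,0,0,1]]]' |sed -n 2,4p
python3 -m inch '[[[0,0,0.1,0,0,0,1],[0,0,0,0,0,0,1]]]' |sed -n 2,4p
```

```text
tool_pos: [0.5505, -0.069, 0.0798]
orientation: [-2.609, -1.696, -0.069]
force: [-0.6, -0.3, -3.1]
tool_pos: [0.5498, -0.0705, 0.0785]
orientation: [-2.61, -1.695, -0.068]
force: [0.1, 0.2, -3.3]
tool_pos: [0.5498, -0.0706, 0.0776]
orientation: [-2.611, -1.694, -0.068]
force: [0.7, -0.6, -2.8]
tool_pos: [0.5499, -0.0704, 0.0766]
orientation: [-2.611, -1.694, -0.068]
force: [-0.6, -0.3, -3.1]
```

```bash
python3 -m inch '[[[0,0,0.05,0,0,0,1],[0,0,0,0,0,0,1]]]' |sed -n 2,4p
python3 -m inch '[[[0,0,0.05,0,0,0,1],[0,0,0,0,0,0,1]]]' |sed -n 2,4p
python3 -m inch '[[[0,0,0.05,0,0,0,1],[0,0,0,0,0,0,1]]]' |sed -n 2,4p
python3 -m inch '[[[1,0,0.05,0,0,0,1],[1,0,0.05,0,0,0,1],[0.5,0,0.03,0,0,0,1],[0.5,0,0.03,0,0,0,1],[0,0,0,0,0,0,1]]]' |sed -n 2,4p
```

```text
tool_pos: [0.55, -0.0703, 0.0762]
orientation: [-2.611, -1.694, -0.068]
force: [-0.1, 0.4, -3.8]
tool_pos: [0.5501, -0.0702, 0.076]
orientation: [-2.611, -1.695, -0.068]
force: [-0.3, 0.4, -1.1]
tool_pos: [0.5503, -0.0703, 0.0759]
orientation: [-2.611, -1.695, -0.069]
force: [-3.1, -0.5, 4.3]
tool_pos: [0.5639, -0.0432, 0.077]
orientation: [-2.613, -1.697, -0.071]
force: [-1.0, -1.6, 7.9]
```

```bash
python3 -m inch '[[[0.5,0,-0.05,0,0,0,1],[0.5,0,0.0,0,0,0,1],[0.4,0,0.02,0,0,0,1],[0,0,0,0,0,0,1]]]' |sed -n 2,4p
python3 - <<'E'
from h import *
goto((.5698,-.0265,.077))
ax=np.array([.6005,.0430]);l=np.radians(66.2);d=np.array([np.cos(l),np.sin(l)]);p=robot.read_state()["tool_pos"][:2]-ax
print("lane X,Y",p@d,p@[-d[1],d[0]])
E
```

```text
tool_pos: [0.5688, -0.0297, 0.077]
orientation: [-2.611, -1.696, -0.07]
force: [-1.3, -2.0, 5.8]
tcp [ 0.5688 -0.0297  0.077 ] xyaw 66.0 tilt [ 0.023  0.047 -0.999] F [-1.3 -2.   5.8] open 0.0236 t 21.1
tool shift cm [ 0.34 -0.04  0.02]
lane X,Y -0.07934148075280775 -0.00037698313090187615
```

```bash
python3 -m inch '[[[0.2,0,0.01,0,0,0,1],[0,0,0,0,0,0,1]]]' |sed -n 2,4p
python3 -m inch '[[[0.15,0,0.01,0,0,0,1],[0,0,0,0,0,0,1]]]' |sed -n 2,4p
python3 -m inch '[[[0.15,0,0.01,0,0,0,1],[0,0,0,0,0,0,1]]]' |sed -n 2,4p
python3 -m inch '[[[0.1,0,0.01,0,0,0,1],[0,0,0,0,0,0,1]]]' |sed -n 2,4p
```

```text
tool_pos: [0.5695, -0.0283, 0.077]
orientation: [-2.612, -1.695, -0.069]
force: [-1.9, -4.0, 5.5]
tool_pos: [0.5701, -0.0271, 0.077]
orientation: [-2.612, -1.696, -0.069]
force: [-1.6, -3.2, 6.5]
tool_pos: [0.5707, -0.0257, 0.077]
orientation: [-2.612, -1.695, -0.069]
force: [-2.0, -4.6, 6.5]
tool_pos: [0.5708, -0.0256, 0.077]
orientation: [-2.612, -1.696, -0.067]
force: [-4.0, -7.7, 8.5]
```

```bash
python3 -m inch '[[[0.1,0,0,0,0,0,1],[0,0,0,0,0,0,1]]]' |sed -n 2,4p
python3 -m inch '[[[0.1,0,0,0,0,0,1],[0,0,0,0,0,0,1]]]' |sed -n 2,4p
```

```text
tool_pos: [0.5709, -0.0255, 0.077]
orientation: [-2.613, -1.696, -0.065]
force: [-5.6, -12.9, 9.6]
tool_pos: [0.5709, -0.0255, 0.077]
orientation: [-2.614, -1.696, -0.063]
force: [-8.6, -15.7, 10.1]
```

The tray is firmly against the stop (force climbing, no motion). Relaxing, opening, withdrawing upward.

```bash
python3 -m inch '[[[-0.2,0,-0.05,0,0,0,1],[0,0,0,0,0,0,0.2],[0,0,0,0,0,0,-0.4],[0,0,0,0,0,0,-1],[0,0,0,0,0,0,-1]]]' |tail -5
python3 -m inch '[[[0,0,0,0,0,0,-1],[0,0,0,0,0,0,-1],[0,0,0,0,0,0,-1],[0,0,-0.5,0,0,0,-1],[0,0,-1.5,0,0,0,-1]]]' |tail -5
python3 -m inch '[[[0,0,-3,0,0,0,-1],[0,0,-4,0,0,0,-1],[0,0,-4,0,0,0,-1],[-3,0,-1,0,0,0,-1],[-4,0,0,0,0,0,-1]]]' |tail -5
python3 -m inch '[[[-4,0,0,0,0,0,-1],[-4,0,0,0,0,0,-1],[0,0,0,0,0,0,-1],[0,0,0,0,0,0,-1]]]' |tail -5
python3 - <<'E'
from h import *
import pickle
s=robot.read_state();c=robot.read_camera("wrist");pickle.dump((s,c),open("w5.pkl","wb"));cv2.imwrite("pics/w5.png",c["image"])
t=robot.read_camera("top");pickle.dump(t,open("t5.pkl","wb"))
a=cv2.resize(t["image"][120:300,200:440],(800,600),interpolation=cv2.INTER_CUBIC)
cv2.imwrite("pics/t5.png",cv2.convertScaleAbs(a,alpha=1.5,beta=10))
E
```

```text
t: 22.8
tool_pos: [0.5703, -0.024, 0.0764]
orientation: [-2.61, -1.695, -0.068]
force: [0.1, 0.7, 0.7]
opening: 0.0512
t: 23.3
tool_pos: [0.5687, -0.0253, 0.0958]
orientation: [-2.609, -1.693, -0.065]
force: [0.0, -0.6, 0.1]
opening: 0.0902
t: 23.8
tool_pos: [0.5411, -0.0952, 0.2183]
orientation: [-2.613, -1.701, -0.077]
force: [-0.2, -0.5, -0.4]
opening: 0.0933
t: 24.2
tool_pos: [0.5064, -0.1689, 0.21]
orientation: [-2.613, -1.692, -0.07]
force: [-0.1, 0.5, -0.3]
opening: 0.093
```

View pics/w5.png

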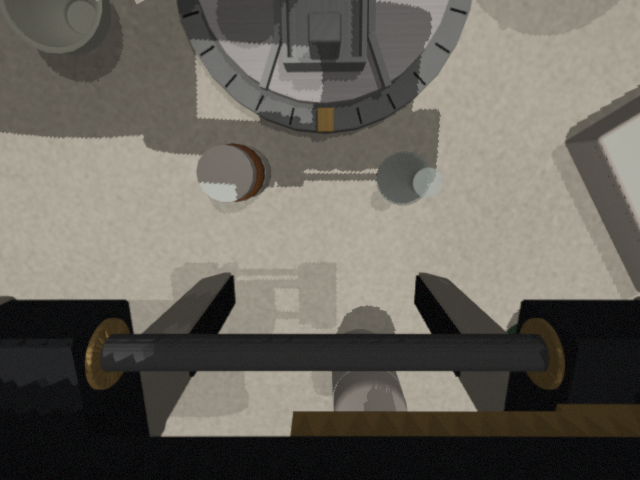

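View pics/t5.png

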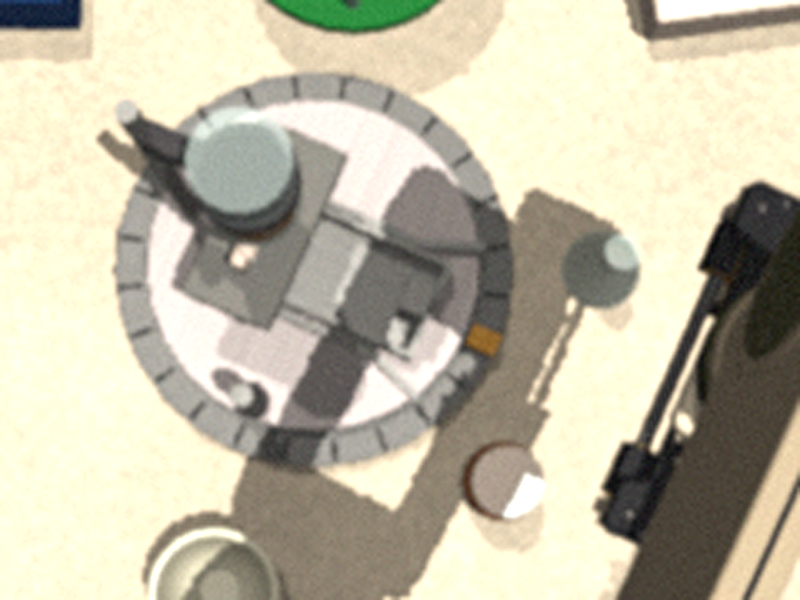

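Run:
```python
from h import *
import pickle
c=pickle.load(open("t5.pkl","rb"));s,w=pickle.load(open("w5.pkl","rb"))
ax=np.array([.6005,.0430])
f=lambda u,v,z:atz(c,(200+(u+.5)*.3-.5,120+(v+.5)*.3-.5),z)[:2]
p=f(244,392,.126)-ax;print("post",np.degrees(np.arctan2(p[1],p[0])),np.linalg.norm(p))
l=np.radians(66.2);d=np.array([np.cos(l),np.sin(l)]);n=np.array([-d[1],d[0]])
for nm,q in(("rearL",atz(w,(284,64),.066,s)),("rearR",atz(w,(366,64),.066,s)),("handle top",np.r_[f(403,331,.108),0]),("marker",atz(w,(326,119),.03,s))):
  q=q[:2]-ax;print(nm,q@d,q@n)
ok=np.array([[q[0]@d,q[0]@n] for q in [(np.array(robot.read_state()["tool_pos"][:2])-ax,)]]);print(ok,robot.read_state()["force"])
print("expected handle top/corners px wrist",proj(w,[(*(ax-.088*d+y*n),.066) for y in(.035,-.035)],s).round(1).tolist())
```

```text
post 156.66119821195184 0.10132767023171979
rearL -0.08617268429780002 0.03526970417522209
rearR -0.08652048072932413 -0.03368284825696205
handle top -0.07560612227285912 0.024226635442137958
marker -0.12582659944893806 -7.516795025217856e-05
[[-0.23032822  0.00064355]] [-0.1235325   1.40077222 -0.67772319]
expected handle top/corners px wrist [[284.4, 66.4], [367.5, 65.9]]
```

```bash
python3 -m inch '[[[0,0,0,0,0,0,-1],[0,0,0,0,0,0,-1]]]' |tail -5; python3 -c "
from plant import robot
print(robot.close_job())"
```

```text
t: 24.5
tool_pos: [0.5069, -0.1671, 0.2088]
orientation: [-2.609, -1.697, -0.069]
force: [0.4, -0.3, -0.2]
opening: 0.0931
the job is handed in; nothing more can be done
None
```

The turntable is in the marker click and the tray is home against the end stop with its handle at the mouth. I handed the job in at about 24.5 s; `close_job` gives no verdict, so this rests on my own checks.

**What I did:** I gripped the turning post and swung the turntable 3 clicks (45°) until the lane mouth faced the brass marker. I then took the steel tray by its handle, carried it to the mouth between jar and flask, and slid it along the lane. I stopped when the force rose to about 18 N along the lane with no further motion. Then I released the tray and backed the arm off.

**Last checks:**
- **Turntable:** the post sits at 156.7°, against 156.7° expected from the marker.
- **Tray:** the middle of its rear edge is at lane x −86 mm (−88 expected) and y about +1 mm, and it looks straight.
- **Bystanders:** the jar and flask look undisturbed in the last pictures. The bottle, beaker and green bottle were not measured again.
- **Robot:** clear of everything, with wrist force close to zero.

**One check disagreed:** a reading of the handle from the top picture came out 24 mm off to one side. I probably picked a sunlit patch rather than the handle's top face. The close wrist view shows the handle centred, so I relied on that.

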